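# Aim two bench antennas at each other

## Robot

A 7-joint arm with a two-finger parallel gripper is mounted at the origin on the work surface. World frame = base frame: x ahead of the robot, y to its left, z up, the work surface at z = 0. Lengths are in m, angles in rad, forces in N, time in s.
With the tool pointing down it reaches from about 0.425 to 0.925 m from the base axis. Payload 6.8 kg.
Tool frame: the origin (TCP) lies between the finger pads; the fingertips stand finger_overhang ahead of it and the grasp point (between the pads) lies 6 mm ahead of it (finger_overhang is the distance from the TCP to the fingertips, in m); z points along the fingers, y is the line along which they close (so a half turn about z gives the same grasp; the last joint's range is limited). The gripper opens to 85 mm and grips with 20 to 120 N. Pads are 22 mm wide; open, the fingers measure 114 mm over their backs; the gripper's body (76 mm by 85 mm) begins 54 mm behind the grasp point. The pads swing forward as they close: fully open they stand 13 mm farther back than shut.
Start: joints at [1.031, 0.477, 0.022, 1.555, -0.011, 1.109, -0.083], TCP at [0.283, -0.613, 0.256] pointing down, gripper open.
Joint ranges: [-2.96, 2.96], [-0.34, 2.1], [-1.41, 1.46], [0.24, 2.44], [-1.37, 4.51], [0.17, 1.92], [-2.96, 2.96]. Speed limits (rad/s): [2.39, 2.39, 3.14, 3.14, 3.14, 3.14, 3.14].

## Interface

Orientations are given as a unit quaternion [w, x, y, z].
In Python, from station import * gives the robot as it stands.
- The arm moves only by the tool drive_tool, never from a script. Its argument "increments" is a list of rows, each an object of numbers: "claw": the finger opening in m, from 0 to 0.0854; "dx", "dy", "dz": the shift along the tool's x, y, z in m; "wx", "wy", "wz": the turn, a rotation vector about the tool's x, y, z in degrees. A call has 1 to 20 rows; each row shifts and turns the commanded pose from where the row before left it, along the tool's axes as they then stand; what a row does not reach is not made up. A row lasts 1/8 s, in which the tool goes at most 62.5 mm and 10.7 degrees, less where a joint would pass 70% of its speed; a pose out of reach is approached as far as the arm can. A call with a gripper value outside its range is refused whole. The fingers move at their own pace and stop on an object; "newtons" is the grip in N (left out, the last holds). Time passes only in rows, so rows that do not move let the fingers close. It gives the time, the measured TCP pose, the force, the opening and the grip force at its end, in the units of the state.
- get_obs(): the state, without advancing time (a new reading comes with each control period).
- read_camera(name): name is "scene" or "top" or "wrist"; returns (picture, depth): 480x640x3 uint8, red, green, blue; 480x640 float32, m along the optical axis (not along the pixel's ray), 0 where there is no reading.
- calibration(name): a dict with "intrinsics" (3x3 intrinsics, pixels), "k1" (the pictures are not rectified: a ray, as slopes to the right and down, at radius r is drawn at 1 + k1 r^2 times it, then the intrinsics apply), "R" (3x3) and "t" (3): a world point X has camera coordinates R X + t; the wrist camera has in their place "mount" (4x4, takes a point from camera to tool coordinates, whose origin is the TCP and whose axes are the flange's). Camera axes: x right, y down, z forward; pixel columns grow to the right and rows downward; lengths in m; the calibration is good to about 2 mm. A picture is of the moment at which its call begins: read the wrist's pose just before it. calibration takes no time and is no camera call.
- hand_in(): hands the job in; it is judged then, once.
The state is a dict: "t": time; "q": joint angles; "joint_vel": joint speeds; "joint_torque": joint torques, N m; "eef_pos": TCP position; "tool_rot": TCP orientation; "contact_force": force on the tool from outside, world axes, zero at the start; "torque": the same for the moment, N m; "gripper_width": opening from 0.0 (shut) to 1.0 (fully open); "grasp_force": force on a finger pad.
Only numpy, scipy, OpenCV 4.12 (cv2) and the standard library are available. Lean on these libraries where they do the work, as an engineer would, in place of code of your own. Each camera call takes 0.05 s, during which the arm holds its last target. There are 200 camera calls.

## Task

Aim the two Yagi antennas on the bench for a link test: with a fingertip, push the rubber grip on each one's tail sideways until the two antennas point straight at each other, nose to nose. Only push: do not take a grip between the fingers, and do not touch the boom or rods ahead of the swivel. Leave the stands and everything else on the bench where they are.

Things in the scene. Friction and masses are not known exactly. Their poses are not given: they have to be found in the camera images.
- left_antenna: turning part of the left (+y) Yagi antenna (four cross rods and a copper feed loop). Origin on the vertical swivel axis at the boom's centre line, 170 mm above the table. +x runs level along the boom to the nose, 175 mm out, where the shorter rods are; -x to the tail. Black swivel block 34 x 26 mm, top 16 mm above the boom's centre line. Turns over half a turn either way and stays where left; friction about 0.12 N m
- right_antenna: turning part of the right (-y) Yagi antenna (two cross rods and a copper feed loop). Origin on the vertical swivel axis at the boom's centre line, 170 mm above the table. +x runs level along the boom to the nose, 105 mm out, where the shorter rods are; -x to the tail. Black swivel block 34 x 26 mm, top 16 mm above the boom's centre line. Turns over half a turn either way and stays where left; friction about 0.12 N m
- left_grip (a point): middle of the left antenna's rubber tail grip, on its centre line, 80 mm behind the swivel axis; axes as the antenna's. The black grip is 22 mm across (24 mm over its end cap) and runs from 40 to 124 mm behind the axis; pushed here, the antenna turns at about 1.5 N
- left_front: all of the left antenna ahead of its swivel block: boom, cross rods up to 94 mm long, feed loop and socket, reaching 175 mm ahead of the axis, 47 mm to either side, 17 mm above and 28 mm below the boom's centre line; not to be touched. Origin and axes as the antenna's
- left_stand: loose weighted desk stand of the left antenna, about 2.3 kg: round dark steel foot 150 mm across and 15 mm thick, upright tube 16 mm across up to the swivel; a push of some 10 N or more slides it. Origin under the foot's centre, on the swivel axis
- right_grip (a point): middle of the right antenna's rubber tail grip, on its centre line, 80 mm behind the swivel axis; axes as the antenna's. The black grip is 22 mm across (24 mm over its end cap) and runs from 40 to 124 mm behind the axis; pushed here, the antenna turns at about 1.5 N
- right_front: all of the right antenna ahead of its swivel block: boom, cross rods up to 94 mm long, feed loop and socket, reaching 105 mm ahead of the axis, 47 mm to either side, 17 mm above and 28 mm below the boom's centre line; not to be touched. Origin and axes as the antenna's
- right_stand: loose weighted desk stand of the right antenna, about 2.3 kg: round dark steel foot 150 mm across and 15 mm thick, upright tube 16 mm across up to the swivel; a push of some 10 N or more slides it. Origin under the foot's centre, on the swivel axis
- circuit_board: bystander: green circuit board on four brass feet, 70 x 100 mm, 20 mm high, about 70 g, lying between the stands; origin under its centre
- multimeter: bystander: black handheld multimeter lying on its back, 160 x 78 mm, 45 mm high; origin under its centre
- screwdriver: bystander: black-handled screwdriver, 170 mm, lying flat
- spanner: bystander: small steel spanner, 120 mm, lying flat
- mug: bystander: white mug, 80 mm across, 92 mm high; origin under its centre
- tape_roll: bystander: roll of tape lying flat, 90 mm across, 19 mm high; origin under its centre
- parts_tray: bystander: grey divided parts tray, 100 x 150 mm, 30 mm high; origin under its centre
Mind the look-alikes: they are no part of the job. What is shaped like the right_stand but blue is not meant.

How it is judged:
At the end, for the whole second after the job is handed in: Both antennas are at rest, each with its nose towards the other and the line of its boom passing within 35 mm of the other's swivel axis (about 4 degrees); both stands are upright and within 15 mm of where they stood (y of right_antenna in the frame of left_antenna between -0.035 and 0.035 m and x of right_antenna in the frame of left_antenna above 0.3 m and angular speed of each of left_antenna, right_antenna below 0.05 rad/s and y of left_antenna in the frame of right_antenna between -0.035 and 0.035 m and x of left_antenna in the frame of right_antenna above 0.3 m and distance of each of left_stand, right_stand from where it was at the start of the episode below 0.015 m and angle between each of left_stand, right_stand's own z axis and vertical below 0.05 rad); the robot touches nothing.
It fails at once if the front of an antenna is touched (contact force between any of the fingers, the arm and left_front above 0.3 N or contact force between any of the fingers, the arm and right_front above 0.3 N).
It fails at once if a tail grip is taken between the fingers instead of pushed ((x of the grasp point in the frame of left_antenna between -0.124 and -0.035 m and y of the grasp point in the frame of left_antenna between -0.01 and 0.01 m and z of the grasp point in the frame of left_antenna between -0.03 and 0.018 m) or (x of the grasp point in the frame of right_antenna between -0.124 and -0.035 m and y of the grasp point in the frame of right_antenna between -0.01 and 0.01 m and z of the grasp point in the frame of right_antenna between -0.03 and 0.018 m)).
It fails at once if a stand is slid or lifted more than 15 mm, or tipped (distance of any of left_stand, right_stand from where it was at the start of the episode above 0.015 m or angle between any of left_stand, right_stand's own z axis and vertical above 0.1 rad).
It fails at once if a bystander is moved more than 25 mm (distance of any of circuit_board, multimeter, screwdriver, spanner, mug, tape_roll, parts_tray from where it was at the start of the episode above 0.025 m).
It also fails if it takes over 54 s, if anything falls off the work surface, if the arm or the gripper's body presses on something with over 40 N, if the wrist force passes 120 N, or if a joint passes its speed limit or range.

## Working session

There is one attempt and no reset: what is moved stays moved. The work goes in short steps, Python scripts to look and compute and a tool call to move; the robot and the scene stay as the last step left them, time stands still between calls to the robot, and variables do not carry over. Pictures are saved under pics/ and viewed, at most 10 in all, crops included, and the job is handed in when it is done.

Besides the shell and the picture viewer there is one more tool, called after "Call:" as name([rows], argument=value, ...), one row to a line, values as JSON. drive_tool: Moves the arm, as the interface text tells. Its arguments: {"type":"object","properties":{"increments":{"type":"array","items":{"type":"object","properties":{"claw":{"type":"number"},"dx":{"type":"number"},"dy":{"type":"number"},"dz":{"type":"number"},"wx":{"type":"number"},"wy":{"type":"number"},"wz":{"type":"number"}}}},"newtons":{"type":"number"}},"required":["increments"]}

```bash
ls; mkdir -p pics; python3 - <<'E'
from station import *
import cv2,numpy as np
o=get_obs();print(o)
for n in("scene","top"):
    p,d=read_camera(n);cv2.imwrite(f"pics/{n}0.png",p[:,:,::-1]);np.savez(f"pics/{n}0.npz",p=p,d=d);print(n,calibration(n))
print(calibration("wrist"))
E
```

```text
pics
{'t': 0.0, 'q': array([ 1.03090831,  0.47781101,  0.02234526,  1.55643206, -0.01151809,
        1.10930074, -0.08308113]), 'joint_vel': array([-0.0011958 , -0.00013607, -0.00059765,  0.00209987,  0.00079018,
       -0.000143  , -0.00130951]), 'joint_torque': array([-1.09996501e-03, -5.96448040e+01,  1.60743713e+00, -2.81195194e+01,
        1.23511639e-02,  9.44337604e-03,  2.14606445e-05]), 'eef_pos': array([ 0.28225079, -0.61256281,  0.25532665]), 'tool_rot': array([-8.75292294e-04,  9.76781897e-01,  2.14234208e-01, -2.54484095e-04]), 'contact_force': array([-0.48191511,  0.4233917 ,  0.18491766]), 'torque': array([-0.02610752,  0.03097159,  0.00624789]), 'grasp_force': 0.0, 'gripper_width': 0.9987303787884212}
scene {'intrinsics': array([[478.12410535,   0.        , 323.87222272],
       [  0.        , 478.12410535, 239.8254107 ],
       [  0.        ,   0.        ,   1.        ]]), 'k1': 0.04397599936119153, 'R': array([[-0.85774988,  0.51395434,  0.01077441],
       [ 0.42805925,  0.72568968, -0.53864623],
       [-0.28465844, -0.45741166, -0.84246314]]), 't': array([ 0.4003
[... 290 characters left out ...]
       [-0.98291892,  0.00346464, -0.18400652],
       [ 0.18393923, -0.01444532, -0.98283147]]), 't': array([-0.02202177,  0.47395065,  1.59803934])}
{'intrinsics': array([[376.71645619,   0.        , 314.63070135],
       [  0.        , 376.71645619, 238.34697145],
       [  0.        ,   0.        ,   1.        ]]), 'k1': -0.036092244177574576, 'mount': array([[-8.45362110e-04, -9.45053369e-01, -3.26914996e-01,
         8.26259973e-02],
       [ 9.99999581e-01, -6.84514454e-04, -6.07066263e-04,
        -1.49762302e-03],
       [ 3.49931977e-04, -3.26915373e-01,  9.45053552e-01,
        -1.18097034e-01],
       [ 0.00000000e+00,  0.00000000e+00,  0.00000000e+00,
         1.00000000e+00]])}
```

View pics/top0.png

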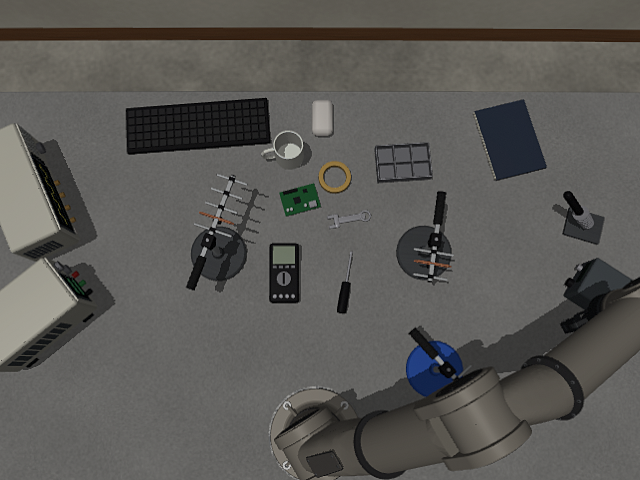

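View pics/scene0.png

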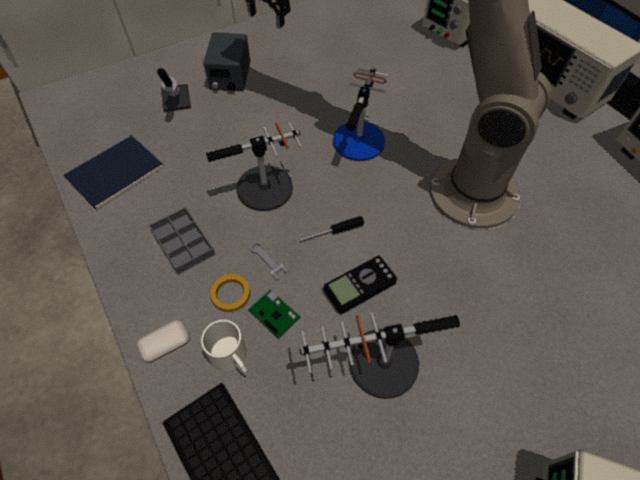

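```bash
python3 -c "
import station
print([n for n in dir(station) if n[0]!='_']); print(getattr(station,'finger_overhang',None))"
```

```text
['PlanningError', 'calibration', 'finger_overhang', 'get_obs', 'hand_in', 'read_camera']
0.025
```

```bash
cat > h.py <<'E'
from station import *
import cv2,numpy as np
def cloud(n,p=None,d=None):
    c=calibration(n);K=c["intrinsics"]
    if p is None:p,d=read_camera(n)
    v,u=np.mgrid[:480,:640]
    D=np.stack([(u-K[0,2])/K[0,0],(v-K[1,2])/K[1,1]],-1)
    s=D.copy()
    for _ in range(5): s=D/(1+c["k1"]*(s**2).sum(-1,keepdims=True))
    X=np.concatenate([s*d[...,None],d[...,None]],-1)
    W=(X-c["t"])@c["R"]; W[d<=0]=np.nan
    return p,W
def measure(p,W,cx,cy,R=0.22,lbl=""):
    r=np.hypot(W[...,0]-cx,W[...,1]-cy)
    hsv=cv2.cvtColor(p,cv2.COLOR_RGB2HSV)
    z=W[...,2]
    foot=(r<.12)&(z>.008)&(z<.022)
    m=(z>.155)&(z<.2)&(r<R)
    g=m&(hsv[...,2]<50); b=m&(hsv[...,2]>110)&(hsv[...,1]<60)
    P=W[foot][:,:2]; (fx,fy),fr=cv2.minEnclosingCircle(P.astype(np.float32))
    print(lbl,"foot",fx,fy,fr,len(P))
    for n,k in(("dark",g),("bright",b)):
        Q=W[k]; 
        if len(Q)<5: continue
        print(n,len(Q),"mean",Q.mean(0),"min",Q.min(0),"max",Q.max(0))
    return g,b
E
python3 - <<'E'
from h import *
for n in("top","scene"):
    f=np.load(f"pics/{n}0.npz");p,W=cloud(n,f["p"],f["d"])
    pts=dict(top=[(208,241),(192,287),(233,178),(436,242),(441,193),(433,282)],scene=[(392,335),(457,322),(305,350),(259,146),(210,156),(298,133)])[n]
    for u,v in pts: print(n,(u,v),W[v,u].round(3))
    L=W[pts[0][::-1]];R=W[pts[3][::-1]]
    measure(p,W,L[0],L[1],lbl="L");measure(p,W,R[0],R[1],R=.14,lbl="R")
    for nm,c in(("mug",(289,148)),("board",(300,200)),("meter",(285,272)),("tray",(404,162)),("tape",(335,165)),("blue",(445,368)),("cup",(575,205)),("kbd",(200,125))):
        if n=="top":print(nm,W[c[::-1]].round(3))
E
```

```text
top (208, 241) [0.473 0.259 0.188]
top (192, 287) [0.363 0.297 0.172]
top (233, 178) [0.637 0.205 0.169]
top (436, 242) [ 0.47  -0.295  0.181]
top (441, 193) [ 0.593 -0.312  0.184]
top (433, 282) [ 0.397 -0.32  -0.008]
L foot 0.47302067279815674 0.26261788606643677 0.11898937076330185 1719
dark 592 mean [0.45252581 0.26823516 0.17752052] min [0.35742578 0.20090524 0.15583216] max [0.6422249  0.31103399 0.18884291]
bright 408 mean [0.55433575 0.23520962 0.17359974] min [0.4370597  0.17089497 0.16249583] max [0.64662853 0.29715119 0.19039057]
R foot 0.4705062508583069 -0.29229873418807983 0.11822795867919922 1578
dark 513 mean [ 0.51586706 -0.29995606  0.17793373] min [ 0.37466517 -0.32392177  0.15593125] max [ 0.59986947 -0.27218933  0.19036235]
bright 243 mean [ 0.43188302 -0.28718131  0.17376607] min [ 0.37700748 -0.33628004  0.1633658 ] max [ 0.51499513 -0.23981089  0.18823017]
mug [0.773 0.072 0.012]
board [0.624 0.041 0.007]
meter [0.419 0.08  0.038]
tray [ 0.73  -0.247  0.017]
tape [ 0.721 -0.055  0.019]
blue [ 0.167 -0.305  0.175]
cup [ 0.569 -0.656  0.156]
kbd [0.838 0.321 0.0
[... 206 characters left out ...]
 133) [ 0.378 -0.274  0.17 ]
L foot 0.47646549344062805 0.26299870014190674 0.0755922719836235 2864
dark 981 mean [0.4545709  0.27444711 0.17604402] min [0.35689168 0.20263842 0.1550519 ] max [0.64258726 0.31401967 0.18426807]
bright 680 mean [0.55902059 0.23465245 0.17242341] min [0.43808938 0.17239336 0.15687844] max [0.64711169 0.29860823 0.18414289]
R foot 0.47818270325660706 -0.292161226272583 0.07596036791801453 1744
dark 554 mean [ 0.52041487 -0.29408821  0.17411929] min [ 0.38242454 -0.31648124  0.15544637] max [ 0.60079165 -0.26746036  0.18404729]
bright 181 mean [ 0.4356521  -0.28518306  0.17228257] min [ 0.37685433 -0.33222744  0.16656205] max [ 0.51555672 -0.23730933  0.18330505]
```

Call:
drive_tool([
  {"claw":0,"dz":-0.02,"wz":8.2},
  {"dz":-0.02,"wz":8.2},
  {"wz":8.2},
  {"dx":0.03,"dy":-0.04},
  {"dx":0.03,"dy":-0.04},
  {"dx":0.03,"dy":-0.04},
  {"dx":0.03,"dy":-0.04},
  {},
])

```text
schema error: expected keys claw, dx, dy, dz, wx, wy, wz
```

```bash
python3 -c "
from station import *
o=get_obs();print(o['q'].round(3),o['eef_pos'],o['tool_rot'],o['gripper_width'],o['contact_force'])"
```

```text
[ 1.031  0.478  0.022  1.556 -0.011  1.109 -0.083] [ 0.28226862 -0.61258585  0.25539478] [-8.33328434e-04  9.76781215e-01  2.14237482e-01 -2.54280998e-04] 1.0033125169135058 [-0.05101943  0.69694145  1.03777474]
```

All keys are required in every row.

Call:
drive_tool([
  {"claw":0,"dx":0,"dy":0,"dz":-0.02,"wx":0,"wy":0,"wz":8.2},
  {"claw":0,"dx":0,"dy":0,"dz":-0.02,"wx":0,"wy":0,"wz":8.2},
  {"claw":0,"dx":0,"dy":0,"dz":0,"wx":0,"wy":0,"wz":8.2},
  {"claw":0,"dx":0.03,"dy":-0.04,"dz":0,"wx":0,"wy":0,"wz":0},
  {"claw":0,"dx":0.03,"dy":-0.04,"dz":0,"wx":0,"wy":0,"wz":0},
  {"claw":0,"dx":0.03,"dy":-0.04,"dz":0,"wx":0,"wy":0,"wz":0},
  {"claw":0,"dx":0.03,"dy":-0.04,"dz":0,"wx":0,"wy":0,"wz":0},
  {"claw":0,"dx":0,"dy":0,"dz":0,"wx":0,"wy":0,"wz":0},
])

```text
t: 1.1
eef_pos: [0.4058, -0.4482, 0.296]
tool_rot: [-0.001, 1.0, 0.005, 0.001]
contact_force: [0.1, -0.8, -1.6]
gripper_width: -0.002
grasp_force: 0.0
```

```bash
python3 -c "
from station import *
o=get_obs();print(o['t'],o['q'].round(3),o['eef_pos'],o['tool_rot'],o['gripper_width'],o['contact_force'])"
```

```text
1.1 [ 0.699  0.327  0.044  1.687 -0.018  1.129 -0.812] [ 0.40581738 -0.44819485  0.2959638 ] [-1.24441509e-03  9.99984777e-01  5.34667180e-03  5.57053714e-04] -0.002016480504992117 [ 0.06456882 -0.76728989 -1.57073182]
```

Call:
drive_tool([
  {"claw":0,"dx":0.031,"dy":-0.0406,"dz":0,"wx":0,"wy":0,"wz":0.6},
  {"claw":0,"dx":0.031,"dy":-0.0406,"dz":0,"wx":0,"wy":0,"wz":0},
  {"claw":0,"dx":0.031,"dy":-0.0406,"dz":0,"wx":0,"wy":0,"wz":0},
  {"claw":0,"dx":0.031,"dy":-0.0406,"dz":0,"wx":0,"wy":0,"wz":0},
  {"claw":0,"dx":0.031,"dy":-0.0406,"dz":0,"wx":0,"wy":0,"wz":0},
  {"claw":0,"dx":0,"dy":0,"dz":0.03,"wx":0,"wy":0,"wz":0},
  {"claw":0,"dx":0,"dy":0,"dz":0.03,"wx":0,"wy":0,"wz":0},
  {"claw":0,"dx":0,"dy":0,"dz":0.03,"wx":0,"wy":0,"wz":0},
  {"claw":0,"dx":0,"dy":0,"dz":0.028,"wx":0,"wy":0,"wz":0},
  {"claw":0,"dx":0,"dy":0,"dz":0,"wx":0,"wy":0,"wz":0},
])

```text
t: 2.35
eef_pos: [0.5563, -0.251, 0.1759]
tool_rot: [-0.001, 1.0, -0.005, -0.003]
contact_force: [0.7, -0.1, 0.9]
gripper_width: -0.001
grasp_force: 0.0
```

```bash
python3 - <<'E'
from h import *
C=np.array([.477,-.292]);rho=.085
def f(C,al):
    u=np.array([np.cos(al),np.sin(al)]);n=np.array([-u[1],u[0]])
    return C+rho*u+(.011+.011*abs(n[0])+.0145*abs(n[1]))*n
al=np.radians([0,-7,-14,-22,-30,-38,-46,-54,-62,-70,-76,-82,-86,-88,-90])
P=np.array([f(C,a) for a in al]);print(P.round(4));print((np.diff(P,axis=0)*[1,-1]).round(4))
print(get_obs()['eef_pos'])
E
```

```text
[[ 0.562  -0.2665]
 [ 0.5646 -0.2758]
 [ 0.5662 -0.2857]
 [ 0.5665 -0.2974]
 [ 0.5651 -0.3093]
 [ 0.562  -0.3213]
 [ 0.5569 -0.333 ]
 [ 0.55   -0.3441]
 [ 0.5412 -0.3541]
 [ 0.5308 -0.3629]
 [ 0.522  -0.3684]
 [ 0.5125 -0.3728]
 [ 0.5059 -0.3752]
 [ 0.5025 -0.3762]
 [ 0.499  -0.377 ]]
[[ 0.0026  0.0093]
 [ 0.0016  0.0098]
 [ 0.0003  0.0117]
 [-0.0014  0.012 ]
 [-0.0032  0.012 ]
 [-0.0051  0.0117]
 [-0.0069  0.0111]
 [-0.0088  0.0101]
 [-0.0104  0.0087]
 [-0.0088  0.0055]
 [-0.0095  0.0045]
 [-0.0066  0.0023]
 [-0.0034  0.001 ]
 [-0.0035  0.0008]]
[ 0.55630823 -0.25102763  0.17589813]
```

Call:
drive_tool([
  {"claw":0,"dx":0.006,"dy":0.0155,"dz":0,"wx":0,"wy":0,"wz":0},
  {"claw":0,"dx":0.0026,"dy":0.0093,"dz":0,"wx":0,"wy":0,"wz":0},
  {"claw":0,"dx":0.0016,"dy":0.0098,"dz":0,"wx":0,"wy":0,"wz":0},
  {"claw":0,"dx":0.0003,"dy":0.0117,"dz":0,"wx":0,"wy":0,"wz":0},
  {"claw":0,"dx":-0.0014,"dy":0.012,"dz":0,"wx":0,"wy":0,"wz":0},
  {"claw":0,"dx":-0.0032,"dy":0.012,"dz":0,"wx":0,"wy":0,"wz":0},
  {"claw":0,"dx":-0.0051,"dy":0.0117,"dz":0,"wx":0,"wy":0,"wz":0},
  {"claw":0,"dx":-0.0069,"dy":0.0111,"dz":0,"wx":0,"wy":0,"wz":0},
  {"claw":0,"dx":-0.0088,"dy":0.0101,"dz":0,"wx":0,"wy":0,"wz":0},
  {"claw":0,"dx":0,"dy":0,"dz":0,"wx":0,"wy":0,"wz":0},
])

```text
t: 3.6
eef_pos: [0.5412, -0.3557, 0.1784]
tool_rot: [0.001, 1.0, -0.005, -0.0]
contact_force: [-0.6, -0.1, -0.1]
gripper_width: 0.002
grasp_force: 0.0
```

Call:
drive_tool([
  {"claw":0,"dx":-0.0104,"dy":0.0072,"dz":0,"wx":0,"wy":0,"wz":0},
  {"claw":0,"dx":-0.0088,"dy":0.0055,"dz":0,"wx":0,"wy":0,"wz":0},
  {"claw":0,"dx":-0.0095,"dy":0.0045,"dz":0,"wx":0,"wy":0,"wz":0},
  {"claw":0,"dx":-0.0066,"dy":0.0023,"dz":0,"wx":0,"wy":0,"wz":0},
  {"claw":0,"dx":-0.0034,"dy":0.001,"dz":0,"wx":0,"wy":0,"wz":0},
  {"claw":0,"dx":0,"dy":0,"dz":0,"wx":0,"wy":0,"wz":0},
])

```text
t: 4.35
eef_pos: [0.5033, -0.3742, 0.1783]
tool_rot: [0.0, 1.0, -0.004, -0.0]
contact_force: [-0.4, -0.0, 0.2]
gripper_width: 0.003
grasp_force: 0.0
```

```bash
python3 - <<'E'
from h import *
p,W=cloud("scene")
cv2.imwrite("pics/s1.png",cv2.resize(p[60:300,120:440,::-1],None,fx=2,fy=2))
print(get_obs()['eef_pos'],get_obs()['contact_force'])
E
```

```text
[ 0.50346609 -0.37420015  0.17832182] [-0.09109547  0.25871367  0.3338196 ]
```

View pics/s1.png

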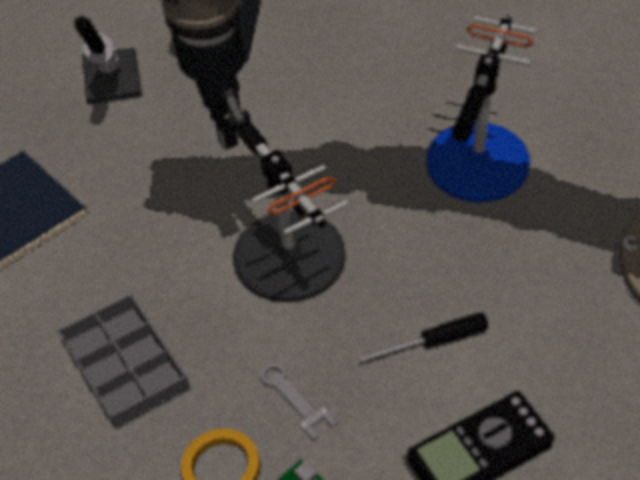

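Call:
drive_tool([
  {"claw":0,"dx":0.02,"dy":0,"dz":0,"wx":0,"wy":0,"wz":0},
  {"claw":0,"dx":0,"dy":0,"dz":-0.04,"wx":0,"wy":0,"wz":0},
  {"claw":0,"dx":0,"dy":0,"dz":-0.04,"wx":0,"wy":0,"wz":0},
  {"claw":0,"dx":0,"dy":0,"dz":-0.04,"wx":0,"wy":0,"wz":0},
  {"claw":0,"dx":-0.01,"dy":-0.04,"dz":0,"wx":0,"wy":0,"wz":0},
  {"claw":0,"dx":-0.01,"dy":-0.04,"dz":0,"wx":0,"wy":0,"wz":0},
  {"claw":0,"dx":-0.01,"dy":-0.04,"dz":0,"wx":0,"wy":0,"wz":0},
  {"claw":0,"dx":-0.01,"dy":-0.04,"dz":0,"wx":0,"wy":0,"wz":0},
  {"claw":0,"dx":-0.01,"dy":-0.04,"dz":0,"wx":0,"wy":0,"wz":0},
  {"claw":0,"dx":-0.01,"dy":-0.04,"dz":0,"wx":0,"wy":0,"wz":0},
  {"claw":0,"dx":-0.01,"dy":-0.04,"dz":0,"wx":0,"wy":0,"wz":0},
  {"claw":0,"dx":-0.01,"dy":-0.04,"dz":0,"wx":0,"wy":0,"wz":0},
  {"claw":0,"dx":-0.01,"dy":-0.04,"dz":0,"wx":0,"wy":0,"wz":0},
  {"claw":0,"dx":-0.01,"dy":-0.04,"dz":0,"wx":0,"wy":0,"wz":0},
  {"claw":0,"dx":-0.01,"dy":-0.04,"dz":0,"wx":0,"wy":0,"wz":0},
  {"claw":0,"dx":-0.01,"dy":-0.04,"dz":0,"wx":0,"wy":0,"wz":0},
  {"claw":0,"dx":0,"dy":0,"dz":0,"wx":0,"wy":0,"wz":0},
])

```text
t: 6.52
eef_pos: [0.4069, 0.1097, 0.2987]
tool_rot: [-0.0, 1.0, -0.001, 0.0]
contact_force: [0.7, 0.1, -0.2]
gripper_width: -0.001
grasp_force: 0.0
```

```bash
python3 - <<'E'
from h import *
C=np.array([.476,.263]);rho=.085
def f(C,al):
    u=np.array([np.cos(al),np.sin(al)]);n=np.array([-u[1],u[0]])
    return C+rho*u+(.011+.011*abs(n[0])+.0145*abs(n[1]))*n
al=np.radians([176,168,160,152,144,136,128,120,112,105,99,95,92,91,90])
P=np.array([f(C,a) for a in al]);print(P.round(4));print((np.diff(P,axis=0)*[1,-1]).round(4))
o=get_obs();print(o['eef_pos'],o['tool_rot'],o['q'])
p,W=cloud("top");cv2.imwrite("pics/t1.png",p[:,:,::-1]);np.savez("pics/t1.npz",p=p,W=W)
E
```

```text
[[0.3894 0.2428]
 [0.3871 0.2538]
 [0.3864 0.2654]
 [0.3874 0.2773]
 [0.3901 0.2893]
 [0.3947 0.3011]
 [0.4011 0.3124]
 [0.4094 0.3227]
 [0.4195 0.3318]
 [0.4295 0.3385]
 [0.4389 0.3432]
 [0.4455 0.3457]
 [0.4505 0.3472]
 [0.4523 0.3476]
 [0.454  0.348 ]]
[[-0.0022 -0.011 ]
 [-0.0007 -0.0116]
 [ 0.0009 -0.0119]
 [ 0.0027 -0.012 ]
 [ 0.0046 -0.0118]
 [ 0.0065 -0.0112]
 [ 0.0083 -0.0103]
 [ 0.01   -0.0091]
 [ 0.01   -0.0067]
 [ 0.0094 -0.0046]
 [ 0.0066 -0.0025]
 [ 0.0051 -0.0015]
 [ 0.0017 -0.0004]
 [ 0.0017 -0.0004]]
[0.40694334 0.10966722 0.2986592 ] [-2.27470659e-04  9.99999320e-01 -1.08716417e-03  3.54897211e-04] [-8.52023658e-04  2.93611236e-02 -4.13410088e-01  2.04649061e+00
  1.33157650e-02  1.06741757e+00 -1.99348808e+00]
```

View pics/t1.png

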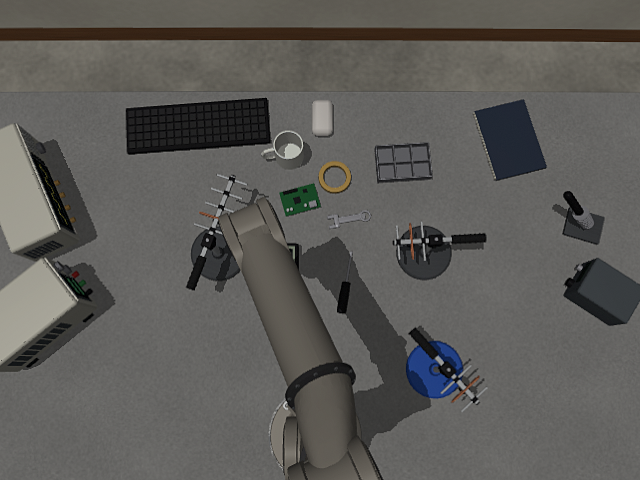

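Call:
drive_tool([
  {"claw":0,"dx":-0.004,"dy":-0.039,"dz":0,"wx":0,"wy":0,"wz":0},
  {"claw":0,"dx":-0.006,"dy":-0.039,"dz":0,"wx":0,"wy":0,"wz":0},
  {"claw":0,"dx":-0.006,"dy":-0.037,"dz":0,"wx":0,"wy":0,"wz":0},
  {"claw":0,"dx":0,"dy":0,"dz":0.03,"wx":0,"wy":0,"wz":0},
  {"claw":0,"dx":0,"dy":0,"dz":0.03,"wx":0,"wy":0,"wz":0},
  {"claw":0,"dx":0,"dy":0,"dz":0.03,"wx":0,"wy":0,"wz":0},
  {"claw":0,"dx":0,"dy":0,"dz":0.03,"wx":0,"wy":0,"wz":0},
  {"claw":0,"dx":0,"dy":0,"dz":0,"wx":0,"wy":0,"wz":0},
])

```text
t: 7.58
eef_pos: [0.3919, 0.2199, 0.1766]
tool_rot: [0.001, 1.0, -0.005, -0.002]
contact_force: [0.6, -0.8, 0.2]
gripper_width: 0.001
grasp_force: 0.0
```

```bash
cat >> h.py <<'E'
def axis(p,W,C,sgn,nose):
    # boom line from points (grip + boom) in a band about the y-axis direction; mid-lines per y bin
    z=W[...,2];dx=W[...,0]-C[0];dy=(W[...,1]-C[1])*sgn  # sgn*y towards tail
    m=(z>.165)&(z<.195)&(abs(dx)<.03)
    v=cv2.cvtColor(p,cv2.COLOR_RGB2HSV)[...,2]
    g=m&(dy>.045)&(dy<.12)
    out=[]
    for a in np.arange(.045,.12,.006):
        k=g&(dy>=a)&(dy<a+.006)
        if k.sum()>3: x=W[...,0][k];out.append((a+.003,(x.min()+x.max())/2-C[0],x.mean()-C[0]))
    out=np.array(out);t=np.polyfit(out[:,0],out[:,1],1);t2=np.polyfit(out[:,0],out[:,2],1)
    b=m&(dy<-.02)&(dy>-nose)&(v>120)&(abs(dx)<.012)
    t3=np.polyfit(dy[b],dx[b],1)
    print("grip slope deg",np.degrees(np.arctan(t[0])),t[1],"| mean",np.degrees(np.arctan(t2[0])),t2[1],"| boom",b.sum(),np.degrees(np.arctan(t3[0])),t3[1])
    blk=(z>.183)&(z<.195)&(abs(dx)<.03)&(abs(dy)<.03);Q=W[blk][:,:2];print("block",len(Q),(Q.min(0)+Q.max(0))/2,Q.mean(0))
E
python3 - <<'E'
from h import *
f=np.load("pics/t1.npz");axis(f["p"],f["W"],(.477,-.292),-1,.1)
o=get_obs();print(o['eef_pos'],o['q'])
p,W=cloud("scene");axis(p,W,(.477,-.292),-1,.1)
r=np.hypot(W[...,0]-.477,W[...,1]+.292);print(cv2.minEnclosingCircle(W[(r<.1)&(W[...,2]>.009)&(W[...,2]<.022)][:,:2].astype(np.float32)))
E
```

```text
grip slope deg 1.9378376952619303 0.00011668659340230558 | mean 2.6277869955606343 -0.0017452459462057085 | boom 96 1.7473522408597093 0.00018056055365923472
block 53 [ 0.47552134 -0.28688757] [ 0.47463728 -0.29365041]
[0.39192633 0.21990055 0.17658641] [-0.19709748  0.25663064 -0.51341595  2.12275204  0.17298096  0.80653328
 -2.39774911]
grip slope deg 2.777558071372965 0.0016790165845301044 | mean 2.708436108481554 0.0036200089314777128 | boom 79 -2.136151848507035 -0.0034435213567592573
block 11 [ 0.47675277 -0.29099268] [ 0.47695659 -0.2926505 ]
((0.4787035286426544, -0.2926240563392639), 0.0754108652472496)
```

Call:
drive_tool([
  {"claw":0,"dx":-0.0025,"dy":-0.0115,"dz":0,"wx":0,"wy":0,"wz":0},
  {"claw":0,"dx":0,"dy":-0.0115,"dz":0,"wx":0,"wy":0,"wz":0},
  {"claw":0,"dx":-0.0022,"dy":-0.011,"dz":0,"wx":0,"wy":0,"wz":0},
  {"claw":0,"dx":-0.0007,"dy":-0.0116,"dz":0,"wx":0,"wy":0,"wz":0},
  {"claw":0,"dx":0.0009,"dy":-0.0119,"dz":0,"wx":0,"wy":0,"wz":0},
  {"claw":0,"dx":0.0027,"dy":-0.012,"dz":0,"wx":0,"wy":0,"wz":0},
  {"claw":0,"dx":0.0046,"dy":-0.0118,"dz":0,"wx":0,"wy":0,"wz":0},
  {"claw":0,"dx":0.0065,"dy":-0.0112,"dz":0,"wx":0,"wy":0,"wz":0},
  {"claw":0,"dx":0.0083,"dy":-0.0103,"dz":0,"wx":0,"wy":0,"wz":0},
  {"claw":0,"dx":0,"dy":0,"dz":0,"wx":0,"wy":0,"wz":0},
])

```text
t: 8.88
eef_pos: [0.4117, 0.3259, 0.1784]
tool_rot: [-0.001, 1.0, -0.004, 0.0]
contact_force: [-0.2, -0.4, -0.5]
gripper_width: -0.0
grasp_force: 0.0
```

Call:
drive_tool([
  {"claw":0,"dx":0.0095,"dy":-0.0075,"dz":0,"wx":0,"wy":0,"wz":0},
  {"claw":0,"dx":0.0095,"dy":-0.006,"dz":0,"wx":0,"wy":0,"wz":0},
  {"claw":0,"dx":0.009,"dy":-0.0045,"dz":0,"wx":0,"wy":0,"wz":0},
  {"claw":0,"dx":0.0065,"dy":-0.0025,"dz":0,"wx":0,"wy":0,"wz":0},
  {"claw":0,"dx":0.0045,"dy":-0.001,"dz":0,"wx":0,"wy":0,"wz":0},
  {"claw":0,"dx":0.002,"dy":-0.0005,"dz":0,"wx":0,"wy":0,"wz":0},
  {"claw":0,"dx":0,"dy":0,"dz":0,"wx":0,"wy":0,"wz":0},
])

```text
t: 9.75
eef_pos: [0.4523, 0.3464, 0.1784]
tool_rot: [-0.0, 1.0, -0.004, 0.0]
contact_force: [-0.1, -0.4, 0.4]
gripper_width: -0.004
grasp_force: 0.0
```

```bash
python3 - <<'E'
from h import *
print(get_obs()['eef_pos'])
E
```

```text
[0.45232952 0.34643229 0.17840355]
```

Call:
drive_tool([
  {"claw":0,"dx":-0.02,"dy":0,"dz":0,"wx":0,"wy":0,"wz":0},
  {"claw":0,"dx":0,"dy":0,"dz":-0.04,"wx":0,"wy":0,"wz":0},
  {"claw":0,"dx":0,"dy":0,"dz":-0.04,"wx":0,"wy":0,"wz":0},
  {"claw":0,"dx":0,"dy":0,"dz":-0.04,"wx":0,"wy":0,"wz":0},
  {"claw":0,"dx":0.008,"dy":0.04,"dz":0,"wx":0,"wy":0,"wz":0},
  {"claw":0,"dx":0.008,"dy":0.04,"dz":0,"wx":0,"wy":0,"wz":0},
  {"claw":0,"dx":0.008,"dy":0.04,"dz":0,"wx":0,"wy":0,"wz":0},
  {"claw":0,"dx":0.008,"dy":0.04,"dz":0,"wx":0,"wy":0,"wz":0},
  {"claw":0,"dx":0.008,"dy":0.04,"dz":0,"wx":0,"wy":0,"wz":0},
  {"claw":0,"dx":0.008,"dy":0.04,"dz":0,"wx":0,"wy":0,"wz":0},
  {"claw":0,"dx":0.008,"dy":0.04,"dz":0,"wx":0,"wy":0,"wz":0},
  {"claw":0,"dx":0.008,"dy":0.04,"dz":0,"wx":0,"wy":0,"wz":0},
  {"claw":0,"dx":0,"dy":0,"dz":0,"wx":0,"wy":0,"wz":0},
])

```text
t: 11.38
eef_pos: [0.4929, 0.0233, 0.2982]
tool_rot: [0.001, 1.0, -0.007, 0.0]
contact_force: [-0.5, 0.6, -0.8]
gripper_width: -0.004
grasp_force: 0.0
```

```bash
python3 - <<'E'
from h import *
print(get_obs()['eef_pos'])
for n in("top","scene"):
    p,W=cloud(n);cv2.imwrite(f"pics/{n}2.png",p[:,:,::-1])
    for C,s,N in(((.476,.263),1,.165),((.477,-.292),-1,.1)):
        try: axis(p,W,C,s,N)
        except Exception as e: print(e)
        r=np.hypot(W[...,0]-C[0],W[...,1]-C[1]);print(cv2.minEnclosingCircle(W[(r<.1)&(W[...,2]>.009)&(W[...,2]<.022)][:,:2].astype(np.float32)))
E
```

```text
[0.49287513 0.02328694 0.29815057]
grip slope deg -1.1511208884510913 -0.0004983014179631121 | mean -0.6050846835927667 -0.002077555328542817 | boom 165 -0.5250994691503678 -0.0003550641984803006
block 49 [0.4738152  0.25519105] [0.47378534 0.25960981]
((0.47304651141166687, 0.2679910957813263), 0.09571126848459244)
grip slope deg 2.601508415179938 -0.0007983573857831549 | mean 2.8880770000759606 -0.0022440962628283764 | boom 100 1.3968202265908995 -0.000152305822367748
block 56 [ 0.47569037 -0.29808827] [ 0.47559868 -0.29333869]
((0.47926023602485657, -0.28889983892440796), 0.09735795110464096)
grip slope deg -0.49807346398648983 0.000283293545397224 | mean -0.5325415637188162 0.00215449394237376 | boom 281 -0.7505974450881997 -0.000404055793395421
block 26 [0.47636828 0.26834549] [0.47659421 0.26757456]
((0.4767444431781769, 0.2634928524494171), 0.07526452094316483)
grip slope deg 3.4590548978298545 0.0011815208276732268 | mean 3.0587005018213143 0.0030488505723139728 | boom 83 -1.3114274122389968 -0.0023369855084448077
block 13 [ 0.47927757 -0.28898231] [ 0.47949515 -0.29324225]
((0.477974534034729, -0.2926197946071625), 0.07498206198215485)
```

View pics/top2.png

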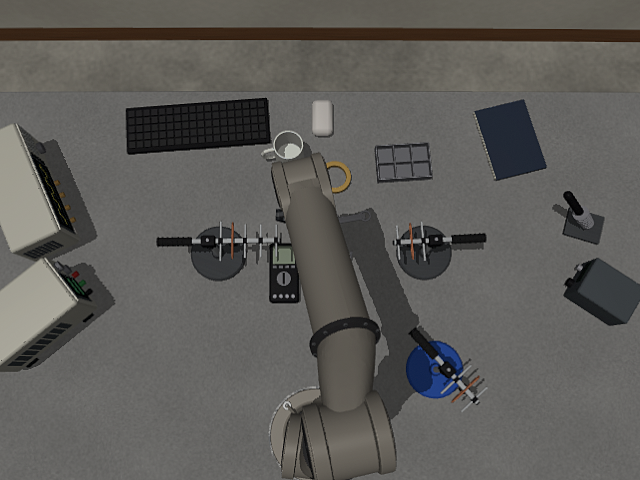

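Call:
drive_tool([
  {"claw":0,"dx":0.0035,"dy":0.04,"dz":0,"wx":0,"wy":0,"wz":-0.8},
  {"claw":0,"dx":0.0035,"dy":0.04,"dz":0,"wx":0,"wy":0,"wz":0},
  {"claw":0,"dx":0.0035,"dy":0.04,"dz":0,"wx":0,"wy":0,"wz":0},
  {"claw":0,"dx":0.0035,"dy":0.04,"dz":0,"wx":0,"wy":0,"wz":0},
  {"claw":0,"dx":0.0035,"dy":0.04,"dz":0,"wx":0,"wy":0,"wz":0},
  {"claw":0,"dx":0.0035,"dy":0.04,"dz":0,"wx":0,"wy":0,"wz":0},
  {"claw":0,"dx":0.0035,"dy":0.04,"dz":0,"wx":0,"wy":0,"wz":0},
  {"claw":0,"dx":0.0035,"dy":0.04,"dz":0,"wx":0,"wy":0,"wz":0},
  {"claw":0,"dx":0.0035,"dy":0.04,"dz":0,"wx":0,"wy":0,"wz":0},
  {"claw":0,"dx":0.0035,"dy":0.04,"dz":0,"wx":0,"wy":0,"wz":0},
  {"claw":0,"dx":0,"dy":0,"dz":0,"wx":0,"wy":0,"wz":0},
])

```text
t: 12.85
eef_pos: [0.5303, -0.3753, 0.2978]
tool_rot: [0.0, 1.0, 0.002, -0.0]
contact_force: [-0.3, 1.2, 0.2]
gripper_width: 0.006
grasp_force: 0.0
```

Call:
drive_tool([
  {"claw":0,"dx":0,"dy":0,"dz":0.03,"wx":0,"wy":0,"wz":0},
  {"claw":0,"dx":0,"dy":0,"dz":0.03,"wx":0,"wy":0,"wz":0},
  {"claw":0,"dx":0,"dy":0,"dz":0.03,"wx":0,"wy":0,"wz":0},
  {"claw":0,"dx":0,"dy":0,"dz":0.03,"wx":0,"wy":0,"wz":0},
  {"claw":0,"dx":-0.01,"dy":0,"dz":0,"wx":0,"wy":0,"wz":0},
  {"claw":0,"dx":-0.01,"dy":0,"dz":0,"wx":0,"wy":0,"wz":0},
  {"claw":0,"dx":-0.005,"dy":0,"dz":0,"wx":0,"wy":0,"wz":0},
  {"claw":0,"dx":0,"dy":0,"dz":0,"wx":0,"wy":0,"wz":0},
])

```text
t: 13.85
eef_pos: [0.5053, -0.3745, 0.1796]
tool_rot: [0.001, 1.0, 0.003, 0.001]
contact_force: [-0.0, -0.3, 0.1]
gripper_width: 0.001
grasp_force: 0.0
```

Now the last 5 mm, then back off and up and away.

Call:
drive_tool([
  {"claw":0,"dx":-0.0025,"dy":0,"dz":0,"wx":0,"wy":0,"wz":0},
  {"claw":0,"dx":-0.0025,"dy":0,"dz":0,"wx":0,"wy":0,"wz":0},
  {"claw":0,"dx":0,"dy":0,"dz":0,"wx":0,"wy":0,"wz":0},
  {"claw":0,"dx":0.025,"dy":0,"dz":0,"wx":0,"wy":0,"wz":0},
  {"claw":0,"dx":0,"dy":0,"dz":-0.04,"wx":0,"wy":0,"wz":0},
  {"claw":0,"dx":0,"dy":0,"dz":-0.04,"wx":0,"wy":0,"wz":0},
  {"claw":0,"dx":0,"dy":0,"dz":-0.04,"wx":0,"wy":0,"wz":0},
  {"claw":0,"dx":-0.008,"dy":-0.04,"dz":0,"wx":0,"wy":0,"wz":0},
  {"claw":0,"dx":-0.008,"dy":-0.04,"dz":0,"wx":0,"wy":0,"wz":0},
  {"claw":0,"dx":0,"dy":-0.04,"dz":0,"wx":0,"wy":0,"wz":0},
  {"claw":0,"dx":0,"dy":-0.04,"dz":0,"wx":0,"wy":0,"wz":0},
  {"claw":0,"dx":0,"dy":-0.04,"dz":0,"wx":0,"wy":0,"wz":0},
  {"claw":0,"dx":0,"dy":-0.04,"dz":0,"wx":0,"wy":0,"wz":0},
  {"claw":0,"dx":0,"dy":-0.04,"dz":0,"wx":0,"wy":0,"wz":0},
  {"claw":0,"dx":0,"dy":-0.04,"dz":0,"wx":0,"wy":0,"wz":0},
  {"claw":0,"dx":0,"dy":-0.04,"dz":0,"wx":0,"wy":0,"wz":0},
  {"claw":0,"dx":0,"dy":0,"dz":0,"wx":0,"wy":0,"wz":0},
])

```text
t: 15.98
eef_pos: [0.5069, -0.0104, 0.2983]
tool_rot: [-0.001, 1.0, 0.006, -0.0]
contact_force: [-0.2, -1.2, 0.2]
gripper_width: -0.002
grasp_force: 0.0
```

```bash
python3 - <<'E'
from h import *
print(get_obs()['eef_pos'])
for n in("top","scene"):
    p,W=cloud(n);cv2.imwrite(f"pics/{n}3.png",p[:,:,::-1])
    for C,s,N in(((.476,.263),1,.165),((.477,-.292),-1,.1)):
        try: axis(p,W,C,s,N)
        except Exception as e: print(e)
        r=np.hypot(W[...,0]-C[0],W[...,1]-C[1]);print(cv2.minEnclosingCircle(W[(r<.08)&(W[...,2]>.009)&(W[...,2]<.022)][:,:2].astype(np.float32)))
E
```

```text
[ 0.50687196 -0.01038061  0.29834705]
grip slope deg -0.5912253213943616 -0.0011292758469731187 | mean -0.5531019259088538 -0.0020528541935322915 | boom 163 -0.4339436374501018 -0.00016579026824113758
block 54 [0.47370413 0.26087252] [0.47590838 0.25811181]
((0.4732639789581299, 0.26070669293403625), 0.0775333121418953)
grip slope deg 1.0582566134855245 -0.0005751324796344912 | mean 2.1914438724143093 -0.0031400274936454705 | boom 103 -0.2608651531421033 -0.0009776420582767158
block 50 [ 0.47432439 -0.29395302] [ 0.47582489 -0.29352591]
((0.4780285358428955, -0.29218247532844543), 0.07773304730653763)
grip slope deg -0.16779812194348245 -0.00018831133386229754 | mean -0.13193483902396347 0.0016220318965842228 | boom 279 -0.791365100314297 -0.0005460243613926146
block 21 [0.47539822 0.26435232] [0.47542104 0.26531106]
((0.4768691658973694, 0.26328256726264954), 0.07519520074129105)
grip slope deg 0.7124091668127924 0.00277893800286833 | mean 0.6883961008870634 0.004406679517095752 | boom 91 -0.21208366751908836 -0.00030099592736074963
block 9 [ 0.47564437 -0.28981974] [ 0.47783606 -0.29117501]
((0.47774654626846313, -0.2924869954586029), 0.07585901021957397)
```

View pics/top3.png

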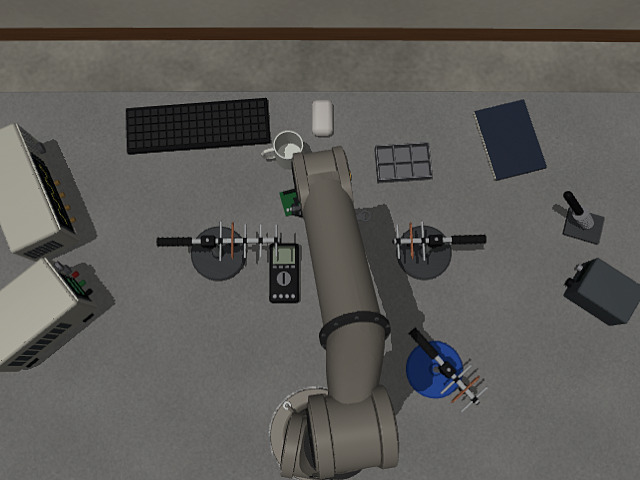

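The picture shows both booms in one line, with swivels near (208,241) and (436,240), noses facing each other, and each within about 1° of the line. The stands have not moved and the arm is clear.

```bash
python3 -c "
from station import *
print(hand_in())"
```

```text
the job is handed in; nothing more can be done
None
```

I pushed both antennas by their tail grips until they pointed nose to nose. The last camera check put each boom within about 1° of the line between the swivels, and the stands had not measurably moved. I handed the job in at about 16 s of the 54 s allowed; the hand-in returned no verdict.

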